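Press a bush into a pump cover with a star-handle press

TASK

A bronze bush has been started in the bore of the pump cover standing on the bed of the spindle press. Slide the cover back along the bed until it sits squarely in the V-stop, then push the spokes of the star handle round, one after another, clockwise from above, to press the bush in until you feel it bottom and come up firm; stop there, because forcing it further cracks the casting. Finally wind the star handle back about a third of a turn so that the ram pad stands well clear of the bush, and leave the other things on the bench alone.

Things in the scene. Friction and masses are not known exactly. Their poses are not given: they have to be found in the camera images.
- press: Green two-pillar bench spindle press, bolted down. Origin on the bench under the spindle axis; x points from the open front (robot side) to the V-stop at the back. Bed plate 25 mm high, from x = -185 to +80 mm, 190 mm wide. Pillars 25 mm thick at y = +-66 mm; crosshead 45 mm (x) by 175 mm (y), from 160 to 212 mm high: the cover goes in only by sliding from the front.
- v_stop (a point): Point on the bed (25 mm up) on the spindle axis. The V-stop is two steel faces 22 mm high, at 45 degrees either side of the press's x axis, 40 mm beyond this point. With the cover fully home in them, the cover's origin is at this point and its x axis is parallel to the press's. Sliding the cover takes 5 to 12 N; home in the stop, the push rises steeply.
- cover: Loose aluminium pump cover, about 0.85 kg, on the bed. Origin at its underside on the bore axis. Octagonal head 80 mm across flats, 45 mm high. A foot runs to its -x: web 10 mm thick, 60 mm wide, to x = -167 mm, where an end plate 9 mm thick stands 30 mm high. It starts 35 to 55 mm in front of the V-stop, up to 5 mm to a side and 0.1 rad askew.
- rib (a point): Top edge of the cover's upright foot rib, 145 mm from the bore axis (cover x = -145 mm, y = 0, 45 mm above its underside). The rib is 14 mm thick in the cover's y, stands 35 mm above the web, runs from x = -40 to -157 mm. A place to grip the cover from above, in front of the spokes overhead.
- bush: Bronze bush, 32 mm diameter, in the cover's bore; origin at the centre of its upper end. It starts 8 to 15 mm proud of the cover and goes 6 to 8 mm down to a hidden shoulder whose depth differs from casting to casting (bottomed, it stands 2 to 7 mm proud): feel for it. It goes in under about 55 N of ram load, which rises steeply once bottomed; 110 N is firm, over 230 N the casting cracks.
- pad: Black rubber pad, 40 mm diameter, on the lower end of the ram, about 150 N per mm stiff. Origin at the centre of its lower face, z up. It starts 4 to 19 mm higher than the bush's upper end.
- hub (a point): Centre of the star handle on the spindle axis, at the height of the spokes' centre lines (about 273 mm above the bench). Hub 44 mm in diameter; its top is 23 mm above this point. Four round bars (spokes) 12 mm thick at right angles, bare from 22 to 66 mm from the axis, each ending in a 21 mm ball whose outer end is 87 mm from the axis. It sinks with the ram.
- capstan (a joint): Angle of the star handle (rad), growing clockwise from above; starts at -0.6 to 0.6. At 0 the spoke with the red ball points along the press's -x. The ram goes down 5.4 mm per rad and stays where left. It takes 0.15 N m plus 0.0054 N m per N of ram load to turn: pushing 60 mm from the axis, 2.5 N free, 7.5 N as the bush goes in, 12.5 N at a firm seat, 23 N where the casting cracks.
- spray_can: Blue spray can, 64 mm diameter, 190 mm tall, a bystander to leave alone. Origin at the centre of its underside.
- parts_tray: Open blue parts tray, 100 x 85 x 45 mm, a bystander to leave alone. Origin at the centre of its underside.
- gear_plate: Dark octagonal steel gear plate, 66 mm across, 14 mm thick, lying flat, a bystander to leave alone. Origin at the centre of its underside.
- ply_offcut: Plywood offcut, 150 x 75 x 18 mm, a bystander to leave alone. Origin at the centre of its underside.
There are look-alikes about, which are no part of the job. Leave any purple or yellow look-alike of the cover alone.

How it is judged (in metres and radians):
On the way, in this order (a step that is already met when the one before it is completed fails the run):
1. the cover sits in the V-stop, under the ram: within 3 mm of the spindle axis and 0.04 rad of square (horizontal distance between cover and press below 0.003 m and angle between the x axis of cover and the x axis of press, either way round below 0.04 rad), for 0.2 s.
2. with the cover in the V-stop, the bush is bottomed firmly: ram load on it above 110 N for 0.2 s (contact force between pad and bush above 110 N and horizontal distance between cover and press below 0.004 m), for 0.2 s.
At the end, for the whole second after the job is handed in: The bush is down in the bore (at most 7.7 mm proud of the cover's face), the ram pad is at least 5 mm above it, the cover is still in the V-stop (within 5 mm of the spindle axis), and the handle and cover are at rest (z of pad in the frame of bush above 0.005 m and z of bush in the frame of cover below 0.0527 m and horizontal distance between cover and press below 0.005 m and velocity of joint capstan between -0.05 and 0.05 rad/s and linear speed of cover below 0.01 m/s); the robot touches nothing.
It fails at once if the ram load on the bush goes over 230 N: the casting cracks (contact force between pad and bush above 230 N).
It fails at once if a bystander is shoved more than 20 mm or tipped (distance of any of spray_can, parts_tray, gear_plate, ply_offcut from where it was at the start of the episode above 0.02 m or angle between spray_can's own z axis and vertical above 0.4 rad).
It also fails if it takes over 72 s, if anything falls off the work surface, if the arm or the gripper's body presses on something with over 40 N, if the wrist force passes 120 N, or if a joint passes its speed limit or range.

ROBOT

A 7-joint arm with a two-finger parallel gripper is mounted at the origin on the work surface. World frame = base frame: x ahead of the robot, y to its left, z up, the work surface at z = 0. Lengths are in mm, angles in rad, forces in N, time in s.
With the tool pointing down it reaches from about 425 to 925 mm from the base axis. Payload 6.8 kg.
Tool frame: the origin (TCP) lies on the centre line of the jaws, within the pads' length; the fingertips stand tips_ahead ahead of it and the grasp point (between the pads) lies 3 mm ahead of it (tips_ahead is the distance from the TCP to the fingertips, in mm); z points along the fingers, y is the line along which they close (so a half turn about z gives the same grasp; the last joint's range is limited). The gripper opens to 88 mm and grips with 3 to 60 N. Pads are 20 mm wide; open, the fingers measure 115 mm over their backs; the gripper's body (75 mm by 178 mm) begins 61 mm behind the grasp point.
Start: joints at [1.125, 0.477, 0.022, 1.555, -0.011, 1.109, -0.083], TCP at [223.712, -636.867, 244.664] pointing down, gripper open.
Joint ranges: [-2.96, 2.96], [-0.34, 2.1], [-1.41, 1.46], [0.24, 2.44], [-1.37, 4.51], [0.17, 1.92], [-2.96, 2.96]. Speed limits (rad/s): [2.39, 2.39, 3.14, 3.14, 3.14, 3.14, 3.14].

INTERFACE

Orientations are given as a unit quaternion [w, x, y, z].
In Python, from cell import * gives the robot as it stands.
- The arm moves only by the tool jog_arm, never from a script. Its argument "moves" is text: rows parted by semicolons, each of 7 numbers parted by spaces: the shift along the tool's x, y, z in m, then the turn, a rotation vector about the tool's x, y, z in degrees, then the gripper command: -1 is fully open, 1 is shut, values between are in proportion. In form: dx dy dz wx wy wz grip; .... A call has 1 to 12 rows; each row is the pose to reach, as a shift and turn from the pose commanded when the call began, along the tool's axes at that moment; what a row does not reach only later rows make up. A row lasts 1/10 s, in which the tool goes at most 50 mm and 8.59 degrees, less where a joint would pass 70% of its speed; a pose out of reach is approached as far as the arm can. A call with a gripper value outside its range is refused whole. The fingers move at their own pace and stop on an object; the grip force is fixed at half the most. Time passes only in rows, so rows that repeat a pose let the fingers close. It gives the time, the measured TCP pose, the force, the opening and the grip force at its end, in the units of the state.
- read_state(): the state, without advancing time (a new reading comes with each control period).
- read_camera(name): name is "side" or "top"; returns the picture (420x560x3 uint8, blue, green, red); there is no depth.
- calibration(name): a dict with "camera_matrix" (3x3 intrinsics, pixels), "cam_to_world" (4x4, takes a point from camera to world coordinates). Camera axes: x right, y up, looking along -z (the intrinsics and any distortion apply to the point x, -y, -z); pixel columns grow to the right and rows downward; lengths in mm; the calibration is good to about 2 mm. A picture is of the moment at which its call begins. calibration takes no time and is no camera call.
- finish_job(): hands the job in; it is judged then, once.
Trained networks look in the newest picture that a camera, given by its name, has taken for a name from the list of things; names that differ only in an ending like _2 or _b are one class to them, and where a whole thing is asked for, a point or a joint stands for the part that bears it (a point fixed in the world has none). Each returns a list of dicts, best first, with "confidence" (0 to 1); they miss things now and then, are a little off and sometimes report something else, mostly with a low value. They report only what shows in the picture. A call takes as long as a camera call. They do not tell look-alikes from the thing itself.
- cut_out(camera, label): "region" (420x560 bool, what is visible of it) and "rect" ([left, top, right, bottom] in pixels, round what is visible of it).
The state is a dict: "clock": time; "joints": joint angles; "dq": joint speeds; "joint_torque": joint torques, N m; "ee_pos": TCP position; "orientation": TCP orientation; "force": force on the tool from outside, world axes, zero at the start; "wrist_torque": the same for the moment, N m; "gripper_width": opening from 0.0 (shut) to 1.0 (fully open); "grip_force": force on a finger pad.
Only numpy, scipy, OpenCV 4.12 (cv2) and the standard library are available. Lean on these libraries where they do the work, as an engineer would, in place of code of your own. Each camera call takes 0.05 s, during which the arm holds its last target. There are 200 camera calls.

## Working session

There is one attempt and no reset: what is moved stays moved. The work goes in short steps, Python scripts to look and compute and a tool call to move; the robot and the scene stay as the last step left them, time stands still between calls to the robot, and variables do not carry over. Pictures are saved under pics/ and viewed, at most 10 in all, crops included, and the job is handed in when it is done.

Besides the shell and the picture viewer there is one more tool, called as name(argument=value, ...) on one line, values as JSON. jog_arm: Moves the arm, as the interface text tells. Its arguments: {"type":"object","properties":{"moves":{"type":"string"}},"required":["moves"]}

```bash
mkdir -p pics; ls; python3 - <<'E'
from cell import *
import cv2,numpy as np
s=read_state();print({k:np.round(v,3).tolist() for k,v in s.items()})
for c in("side","top"):
    im=read_camera(c);cv2.imwrite(f"pics/{c}0.png",im)
    k=calibration(c);print(c,k["camera_matrix"],k["cam_to_world"],k.keys())
    for l in("press","cover","hub","bush","pad","v_stop","rib"):
        try:
            for d in cut_out(c,l)[:3]:print(l,round(d["confidence"],2),d["rect"])
        except Exception as e:print(l,e)
E
```

```text
pics
{'clock': 0.0, 'joints': [1.125, 0.478, 0.022, 1.556, -0.011, 1.109, -0.083], 'dq': [0.001, -0.001, 0.001, 0.001, -0.001, -0.002, 0.001], 'joint_torque': [-0.001, -58.286, 1.534, -27.261, -0.054, 0.017, 0.0], 'ee_pos': [223.527, -636.364, 243.729], 'orientation': [-0.001, 0.986, 0.168, -0.0], 'force': [0.9, -0.974, 0.595], 'wrist_torque': [-0.029, 0.021, 0.014], 'grip_force': 0.0, 'gripper_width': 0.997}
side [[519.63860144   0.         282.66366199]
 [  0.         519.63860144 206.09984929]
 [  0.           0.           1.        ]] [[-8.92160102e-01  2.89445102e-01 -3.46802372e-01 -1.03658539e+02]
 [-4.51249996e-01 -6.06057620e-01  6.55032521e-01  1.14537918e+03]
 [-2.05862653e-02  7.40888449e-01  6.71312529e-01  1.27471361e+03]
 [ 0.00000000e+00  0.00000000e+00  0.00000000e+00  1.00000000e+00]] dict_keys(['camera_matrix', 'cam_to_world'])
press 0.56 [207.4, 133.3, 294.2, 249.5]
cover 0.84 [233.4, 197.5, 293.1, 232.9]
cover 0.79 [352.3, 179.4, 407.0, 215.9]
cover 0.78 [199.6, 308.8, 257.0, 374.1]
hub 0.71 [206.2, 136.7, 255.2, 169.7]
bush 0.65 [236.4, 344.1, 246.9, 357.4]
bush
[... 477 characters left out ...]
6.57944771e+01]
 [-6.76803821e-03  9.97342833e-02  9.94991089e-01  1.15814839e+03]
 [ 0.00000000e+00  0.00000000e+00  0.00000000e+00  1.00000000e+00]] dict_keys(['camera_matrix', 'cam_to_world'])
press 0.85 [274.4, 71.6, 357.5, 204.7]
press 0.47 [227.1, 100.8, 255.7, 148.6]
cover 0.79 [297.8, 138.3, 326.7, 212.8]
cover 0.78 [413.7, 108.3, 458.9, 181.3]
cover 0.74 [183.9, 254.0, 255.2, 305.4]
hub 0.64 [278.6, 72.9, 353.2, 141.2]
bush 0.67 [402.0, 307.6, 415.6, 320.8]
bush 0.66 [429.2, 159.4, 445.1, 171.5]
bush 0.6 [304.2, 144.7, 318.7, 152.3]
v_stop 0.57 [272.9, 73.3, 355.6, 206.9]
rib 0.86 [186.3, 255.1, 254.2, 304.0]
rib 0.83 [121.4, 191.6, 177.2, 260.8]
rib 0.8 [417.1, 113.6, 459.5, 181.2]
```

```bash
python3 - <<'E'
import cv2
a=cv2.imread("pics/side0.png")[110:270,150:350];b=cv2.imread("pics/top0.png")[60:220,230:430]
cv2.imwrite("pics/c0.png",cv2.resize(cv2.vconcat([a,b])[0:160],(750,600),interpolation=2))
cv2.imwrite("pics/c1.png",cv2.resize(b,(750,600),interpolation=2))
E
```

```text
(no output)
```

View pics/c0.png

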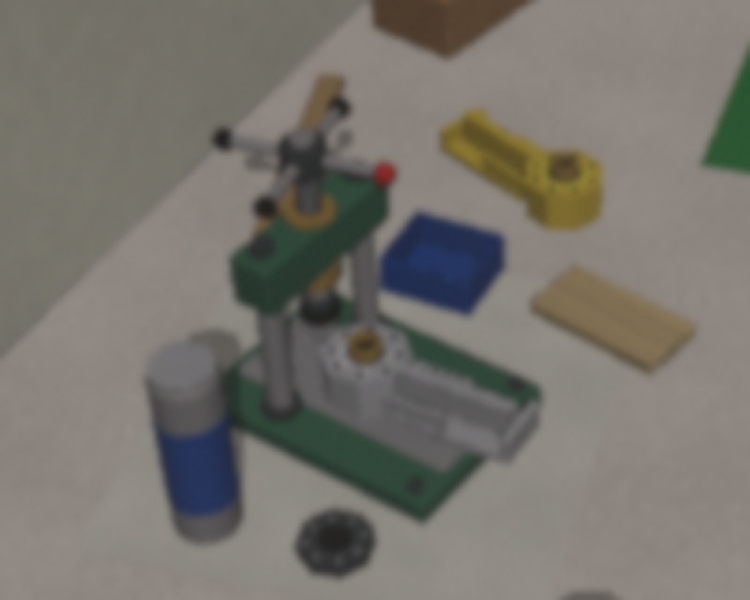

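View pics/c1.png

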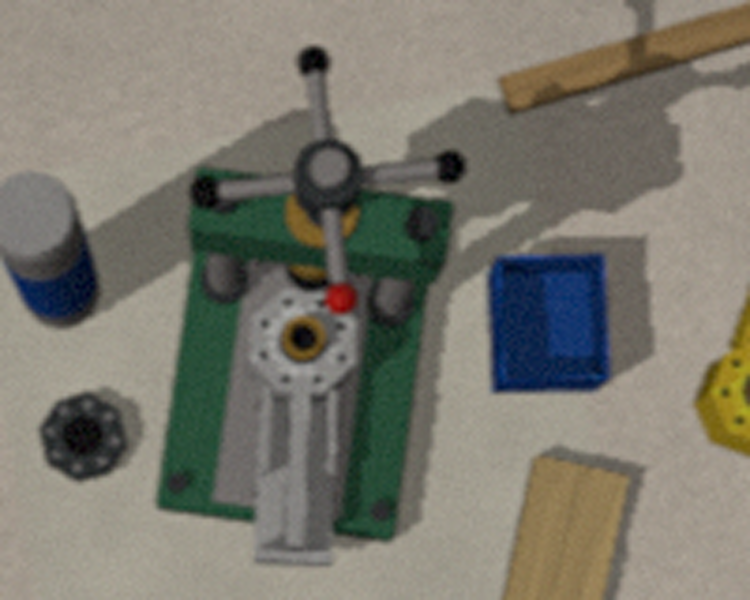

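View pics/top0.png

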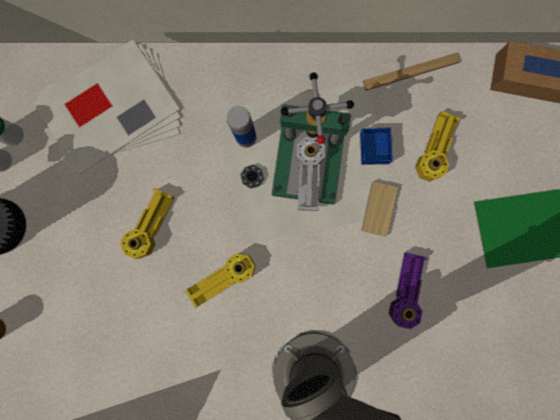

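The top view shows the silver cover on the green press (bush at about (311,150) px, rib running down to (309,205)). The star hub is at (317,105) and the red ball at (321,140). The yellow and purple covers elsewhere are decoys. Next I turn these pixels into positions.

```bash
cat > h.py <<'E'
import numpy as np,cv2
from cell import *
def P(c,uv,z):
    k=calibration(c);K=np.array(k["camera_matrix"]);T=np.array(k["cam_to_world"])
    d=np.linalg.inv(K)@[uv[0],uv[1],1];d=T[:3,:3]@[d[0],-d[1],-d[2]];o=T[:3,3]
    return o+d*(z-o[2])/d[2]
def proj(c,p):
    k=calibration(c);K=np.array(k["camera_matrix"]);T=np.linalg.inv(np.array(k["cam_to_world"]))
    q=T[:3,:3]@np.array(p,float)+T[:3,3];q=K@[q[0],-q[1],-q[2]];return q[:2]/q[2]
def tri(a,b):
    "triangulate from side pixel a and top pixel b"
    A=[];B=[]
    for c,uv in(("side",a),("top",b)):
        p,q=P(c,uv,0),P(c,uv,300);d=(q-p)/np.linalg.norm(q-p);M=np.eye(3)-np.outer(d,d);A.append(M);B.append(M@p)
    return np.linalg.lstsq(np.vstack(A),np.hstack(B),rcond=None)[0]
E
python3 - <<'E'
from h import *
np.set_printoptions(precision=1,suppress=True)
f=lambda u,v:(230+(u+.5)/3.75-.5,60+(v+.5)/3.75-.5)
g=lambda u,v:(150+(u+.5)/3.75-.5,110+(v+.5)/3.75-.5)
print("balls",*[P("top",f(*p),273)for p in((341,298),(451,166),(205,190),(313,60))])
print("hubtop",P("top",f(329,165),296))
print("bed",*[P("top",f(*p),25)for p in((158,507),(393,540))])
print("bush",P("top",f(303,338),82),"rib",P("top",f(302,400),70),P("top",f(298,543),70), "endplate",P("top",f(257,558),55),P("top",f(331,560),55))
print("tri red",tri(g(384,174),f(341,298)),"r",tri(g(340,107),f(451,166)),"l",tri(g(264,207),f(205,190)),"b",tri(g(222,138),f(313,60)))
print("tri bush",tri(g(366,345),f(303,338)))
print("side bed corners",P("side",g(424,518),25),P("side",g(541,393),25),P("side",g(424,521),0))
E
```

```text
balls [608.5  -2.8 273. ] [693.  -71.8 273. ] [677.4  81.7 273. ] [761.8  14.1 273. ]
hubtop [684.7   5.9 296. ]
bed [512.7 121.7  25. ] [487.2 -61.6  25. ]
bush [632.9  11.   82. ] rib [588.2  11.3  70. ] [479.4  14.5  70. ] endplate [469.7  44.9  55. ] [468.3 -11.2  55. ]
tri red [609.2  -2.3 274.3] r [692.9 -71.1 275.7] l [677.6  82.  274.8] b [762.1  14.7 276.1]
tri bush [634.4  11.2  79.3]
side bed corners [509.  136.8  25. ] [486.6 -52.1  25. ] [519.6 119.8   0. ]
```

```bash
cat >> h.py <<'E'
from scipy.spatial.transform import Rotation as R
def D(p,yaw=None):
    "shift (m, tool axes) from the present pose to world p (mm) and turn (deg about tool z) to tool-x yaw"
    s=read_state();q=s["orientation"];r=R.from_quat([q[1],q[2],q[3],q[0]])
    d=r.inv().apply(np.array(p)-s["ee_pos"])/1e3
    x=r.apply([1,0,0]);y=np.arctan2(x[1],x[0])
    return np.round(d,4),None if yaw is None else round(-np.degrees(yaw-y),2)
E
python3 - <<'E'
import cell;print([x for x in dir(cell) if x[0]!='_'])
from h import *
s=read_state();print({k:v for k,v in s.items() if 'tip' in k},calibration("top").keys())
for p in((430,-480,200),(500,-250,200),(540,-100,180),(540,12,150)):print(D(p,-.033))
E
```

```text
['MotionError', 'calibration', 'cut_out', 'finish_job', 'read_camera', 'read_state', 'tips_ahead']
{} dict_keys(['camera_matrix', 'cam_to_world'])
(array([ 0.2466, -0.0796,  0.0447]), np.float64(21.24))
(array([ 0.3889, -0.2734,  0.0447]), np.float64(21.24))
(array([ 0.4763, -0.4017,  0.0647]), np.float64(21.24))
(array([ 0.5135, -0.5074,  0.0947]), np.float64(21.24))
```

```bash
python3 - <<'E'
import cell;print(cell.tips_ahead)
from h import *
for p in((430,-480,220),(480,-250,200),(489,16,160)):print(D(p,-.033))
E
```

```text
22.0
(array([ 0.2466, -0.0796,  0.0247]), np.float64(21.24))
(array([ 0.37  , -0.2801,  0.0447]), np.float64(21.24))
(array([ 0.4667, -0.5281,  0.0847]), np.float64(21.24))
```

jog_arm(moves="0.05 -0.016 0.005 0 0 5 -1;0.1 -0.032 0.01 0 0 10 -1;0.15 -0.048 0.015 0 0 15 -1;0.2 -0.064 0.02 0 0 20 -1;0.2466 -0.0796 0.0247 0 0 21.2 -1;0.2466 -0.0796 0.0247 0 0 21.2 -1")

```text
clock: 1.4
ee_pos: [436.5, -473.9, 219.3]
orientation: [-0.002, 1.0, -0.011, 0.001]
force: [-0.1, -0.1, -0.1]
gripper_width: 0.996
grip_force: 0.0
```

```bash
python3 - <<'E'
from h import *
for p in((480,-250,200),(489,16,160)):print(D(p,-.033))
E
```

```text
(array([ 0.0383, -0.2247,  0.0202]), np.float64(0.59))
(array([ 0.0412, -0.4907,  0.0611]), np.float64(0.59))
```

jog_arm(moves="0.009 -0.05 0.005 0 0 0.6 -1;0.018 -0.1 0.01 0 0 0.6 -1;0.027 -0.15 0.015 0 0 0.6 -1;0.035 -0.2 0.02 0 0 0.6 -1;0.038 -0.25 0.025 0 0 0.6 -1;0.038 -0.3 0.03 0 0 0.6 -1;0.04 -0.35 0.04 0 0 0.6 -1;0.041 -0.4 0.05 0 0 0.6 -1;0.041 -0.45 0.06 0 0 0.6 -1;0.041 -0.49 0.061 0 0 0.6 -1;0.041 -0.49 0.061 0 0 0.6 -1;0.041 -0.49 0.061 0 0 0.6 -1")

```text
clock: 2.6
ee_pos: [486.9, 8.9, 159.1]
orientation: [0.0, 1.0, -0.02, 0.0]
force: [-0.6, -1.2, -0.2]
gripper_width: 0.999
grip_force: 0.0
```

```bash
python3 - <<'E'
from h import *
np.set_printoptions(precision=4,suppress=True)
a=read_camera("top");cv2.imwrite("pics/top1.png",cv2.resize(a[60:240,230:430],(666,600),interpolation=2))
print(read_state()["ee_pos"],D((489,16,62),-.033))
E
```

```text
[486.9126   7.3863 159.1157] (array([ 0.0017, -0.0088,  0.0971]), np.float64(-0.58))
```

View pics/top1.png

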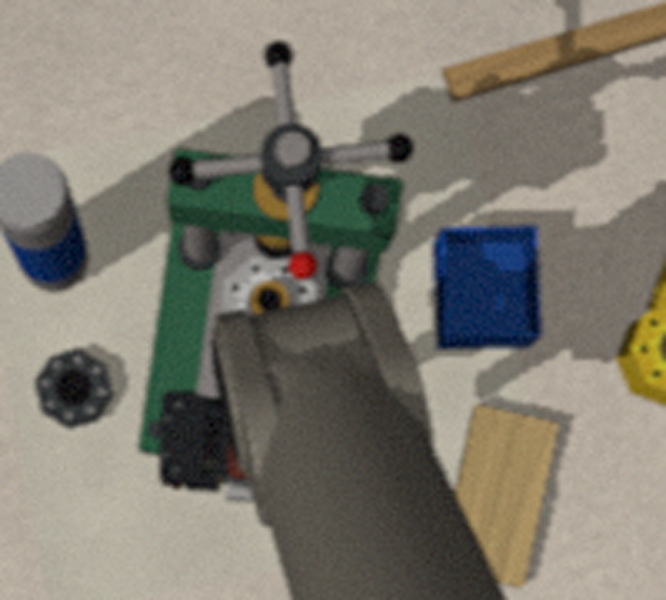

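The gripper hangs over the rib with its left half showing at about (190,440) in the crop. The press and cover have not moved. I'll descend and grip.

jog_arm(moves="0.002 -0.008 0.03 0 0 -0.6 -0.2;0.002 -0.008 0.06 0 0 -0.6 -0.2;0.002 -0.008 0.085 0 0 -0.6 -0.2;0.002 -0.008 0.093 0 0 -0.6 -0.2;0.002 -0.008 0.094 0 0 -0.6 -0.2;0.002 -0.008 0.094 0 0 -0.6 -0.2")

```text
clock: 3.25
ee_pos: [489.5, 15.3, 65.6]
orientation: [0.0, 1.0, -0.017, 0.0]
force: [-0.2, -0.4, 0.8]
gripper_width: 0.601
grip_force: 0.0
```

jog_arm(moves="0 0 0 0 0 0 1;0 0 0 0 0 0 1;0 0 0 0 0 0 1;0 0 0 0 0 0 1;0 0 0 0 0 0 1;0 0 0 0 0 0 1")

```text
clock: 3.85
ee_pos: [489.2, 16.6, 65.2]
orientation: [-0.0, 1.0, -0.016, 0.0]
force: [-1.5, 0.7, 2.2]
gripper_width: 0.156
grip_force: 30.0
```

```bash
python3 - <<'E'
from h import *
s=read_state();print(s["gripper_width"],s["grip_force"],s["ee_pos"],s["force"],s["wrist_torque"])
yw=-.135;o=np.array([684.5,5.,0]);u=np.array([np.cos(yw),np.sin(yw),0])
for b in(180,165,150,147,145,140):print(b,D(o-b*u+[0,0,65.6],yw))
E
```

```text
0.15574477516152405 29.999881088733673 [489.20970918  16.63054949  65.16306164] [-1.47930856  0.69187995  2.24997869] [ 0.19116954  0.19445626 -0.06950714]
180 (array([ 0.0165, -0.0131, -0.0004]), np.float64(5.9))
165 (array([ 0.0314, -0.0116, -0.0004]), np.float64(5.9))
150 (array([ 0.0464, -0.01  , -0.0004]), np.float64(5.9))
147 (array([ 0.0493, -0.0097, -0.0004]), np.float64(5.9))
145 (array([ 0.0513, -0.0095, -0.0004]), np.float64(5.9))
140 (array([ 0.0563, -0.009 , -0.0004]), np.float64(5.9))
```

jog_arm(moves="0.006 -0.003 0 0 0 1.5 1;0.012 -0.006 0 0 0 3 1;0.018 -0.009 0 0 0 4.5 1;0.024 -0.0123 0 0 0 5.9 1;0.03 -0.0117 0 0 0 5.9 1;0.036 -0.0111 0 0 0 5.9 1;0.041 -0.0105 0 0 0 5.9 1;0.041 -0.0105 0 0 0 5.9 1")

```text
clock: 4.65
ee_pos: [525.6, 25.7, 64.2]
orientation: [0.001, 0.998, -0.067, -0.005]
force: [-11.8, 1.1, 12.0]
gripper_width: 0.156
grip_force: 30.0
```

```bash
python3 - <<'E'
from h import *
s=read_state();print(s["gripper_width"],s["ee_pos"],s["force"],s["wrist_torque"])
a=read_camera("top");b=read_camera("side")
cv2.imwrite("pics/two1.png",cv2.hconcat([cv2.resize(a[70:220,260:360],(400,600),interpolation=2),cv2.resize(b[130:250,200:280],(400,600),interpolation=2)]))
yw=-.135;o=np.array([684.5,5.,0]);u=np.array([np.cos(yw),np.sin(yw),0])
for b in(150,145,140):print(b,D(o-b*u+[0,0,65.6],yw))
E
```

```text
0.15622056883905594 [525.63199962  25.7354281   64.23347207] [-11.79869698   1.10054845  11.95943828] [0.48377717 2.90415108 0.02594   ]
150 (array([ 0.0102, -0.0008, -0.0015]), np.float64(0.01))
145 (array([ 0.0152, -0.0008, -0.0015]), np.float64(0.01))
140 (array([ 0.0202, -0.0008, -0.0016]), np.float64(0.01))
```

View pics/two1.png

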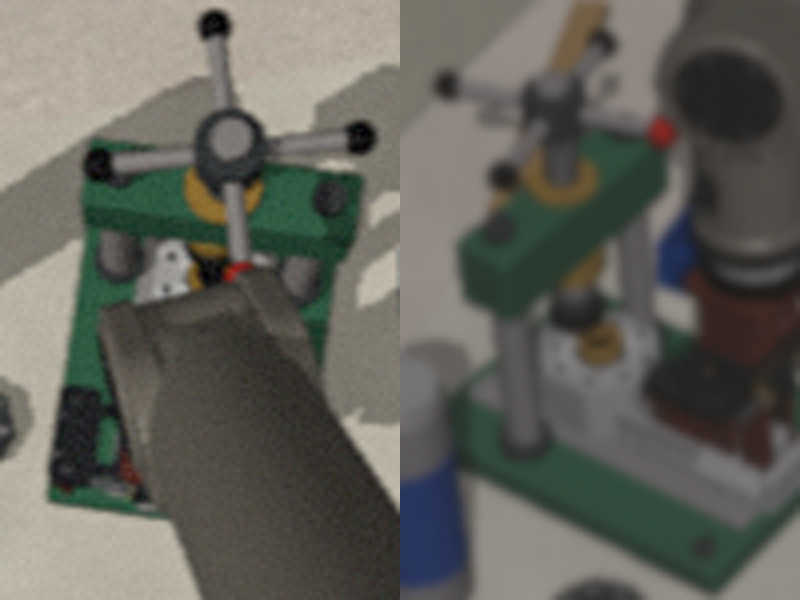

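jog_arm(moves="0.004 -0.0002 -0.001 0 0 0 1;0.008 -0.0005 -0.001 0 0 0 1;0.01 -0.0006 -0.001 0 0 0 1;0.01 -0.0006 -0.001 0 0 0 1")

```text
clock: 5.15
ee_pos: [539.9, 24.5, 65.3]
orientation: [0.0, 0.998, -0.068, -0.001]
force: [-2.0, -0.2, -3.7]
gripper_width: 0.153
grip_force: 30.0
```

jog_arm(moves="0.002 0 0 0 0 0 1;0.004 0 0 0 0 0 1;0.004 0 0 0 0 0 1")

```text
clock: 5.45
ee_pos: [541.3, 24.6, 65.1]
orientation: [0.0, 0.998, -0.067, -0.003]
force: [-11.3, 2.3, 0.3]
gripper_width: 0.161
grip_force: 30.0
```

jog_arm(moves="0.002 0 0 0 0 0 1;0.003 0 0 0 0 0 1;0.003 0 0 0 0 0 1")

```text
clock: 5.75
ee_pos: [541.8, 24.5, 64.5]
orientation: [0.001, 0.998, -0.067, -0.006]
force: [-16.1, 3.8, 1.6]
gripper_width: 0.157
grip_force: 30.0
```

jog_arm(moves="0.003 0 0 0 0 0 1;0.006 0 0 0 0 0 1;0.006 0 0 0 0 0 1;0.006 0 0 0 0 0 1")

```text
clock: 6.15
ee_pos: [544.4, 24.2, 64.1]
orientation: [0.001, 0.998, -0.067, -0.009]
force: [-24.1, 3.4, 8.6]
gripper_width: 0.158
grip_force: 30.0
```

jog_arm(moves="0.003 0 -0.001 0 0 0 1;0.004 0 -0.001 0 0 0 1;0.004 0 -0.001 0 0 0 1")

```text
clock: 6.45
ee_pos: [546.3, 24.0, 64.0]
orientation: [0.001, 0.998, -0.067, -0.011]
force: [-26.6, 6.2, 4.4]
gripper_width: 0.159
grip_force: 30.0
```

jog_arm(moves="-0.004 0 0 0 0 0 1;-0.004 0 0 0 0 0 -0.2;-0.004 0 0 0 0 0 -0.2;-0.004 0 0 0 0 0 -0.2;-0.004 0 -0.04 0 0 0 -0.2;-0.02 0 -0.09 0 0 0 -0.2;-0.07 0 -0.12 0 0 0 1;-0.07 0 -0.12 0 0 0 1")

```text
clock: 7.25
ee_pos: [487.7, 32.4, 190.6]
orientation: [-0.001, 0.998, -0.067, 0.003]
force: [0.3, -0.4, 0.4]
gripper_width: 0.456
grip_force: 0.0
```

```bash
python3 - <<'E'
from h import *
s=read_state();print(s["gripper_width"],s["ee_pos"],s["force"],s["wrist_torque"])
a=read_camera("top");b=read_camera("side")
cv2.imwrite("pics/two2.png",cv2.hconcat([cv2.resize(a[70:220,260:360],(400,600),interpolation=2),cv2.resize(b[130:250,200:280],(400,600),interpolation=2)]))
E
```

```text
0.4561362027274536 [487.73583152  32.36242568 190.64774449] [ 0.2984554  -0.36830474  0.38051326] [ 0.01707172 -0.01141921 -0.05074737]
```

View pics/two2.png

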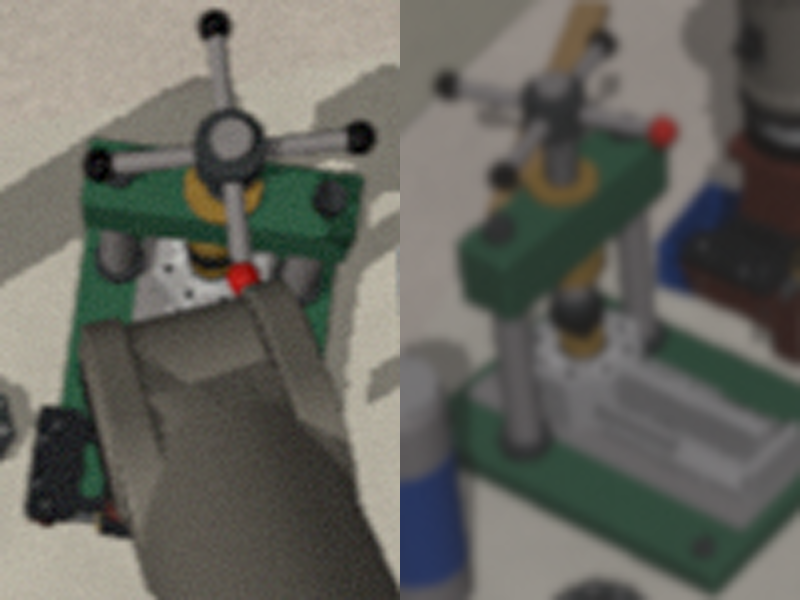

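The bush now stands directly below the pad in line with the ram (side crop around (580,340)), and the rib lies parallel to the bed, so the cover is home. Next I move to the star handle with the fingers shut as a peg, on the −y side of the red spoke.

```bash
cat >> h.py <<'E'
H=np.array([685.2,5.5]);Z=262
def orb(deg,r=50,z=Z):return np.array([H[0]+r*np.cos(np.radians(deg)),H[1]+r*np.sin(np.radians(deg)),z])
def polar():
    s=read_state();d=s["ee_pos"][:2]-H;f=s["force"];a=np.arctan2(d[1],d[0])
    ft=f[0]*-np.sin(a)+f[1]*np.cos(a);fr=f[0]*np.cos(a)+f[1]*np.sin(a)
    m=d[0]*f[1]-d[1]*f[0]
    print("t",s["clock"],"ang",np.degrees(a)%360,"r",np.linalg.norm(d),"z",s["ee_pos"][2],"Ft",ft,"Fr",fr,"Fz",f[2],"M@axis Nm",m/1e3,"load",(abs(m)/1e3-.15)/.0054)
E
python3 - <<'E'
from h import *
print(D((488,0,350),-.135),D(orb(218,50,350),-.135),D(orb(218),-.135))
E
```

```text
(array([ 0.0044,  0.0316, -0.1613]), np.float64(0.01)) (array([ 0.1642,  0.0354, -0.1606]), np.float64(0.01)) (array([ 0.1638,  0.0355, -0.0726]), np.float64(0.01))
```

jog_arm(moves="0 0.01 -0.05 0 0 0 1;0 0.02 -0.1 0 0 0 1;0 0.03 -0.15 0 0 0 1;0.03 0.035 -0.165 0 0 0 1;0.07 0.035 -0.165 0 0 0 1;0.11 0.035 -0.165 0 0 0 1;0.15 0.035 -0.165 0 0 0 1;0.164 0.035 -0.165 0 0 0 1;0.164 0.035 -0.165 0 0 0 1;0.164 0.035 -0.165 0 0 0 1")

```text
clock: 8.35
ee_pos: [646.0, -25.2, 350.5]
orientation: [0.0, 0.998, -0.068, -0.001]
force: [0.5, -0.7, 0.3]
gripper_width: 0.007
grip_force: 0.0
```

```bash
python3 - <<'E'
from h import *
polar();print(D(orb(218),-.135))
a=read_camera("top");b=read_camera("side")
cv2.imwrite("pics/two3.png",cv2.hconcat([cv2.resize(a[70:220,260:360],(400,600),interpolation=2),cv2.resize(b[130:250,210:310],(400,480),interpolation=2).repeat(1,0)[:480].copy() if 0 else cv2.resize(b[110:260,200:300],(400,600),interpolation=2)]))
E
```

```text
t 8.35 ang 218.1135485110365 r 49.772121473768664 z 350.4623563098777 Ft 0.8488605075540891 Fr 0.020819686271919602 Fz 0.2867728517741095 M@axis Nm 0.04224958829626704 load -19.953779945135732
(array([-0.0001,  0.0001,  0.0885]), np.float64(-0.04))
```

View pics/two3.png

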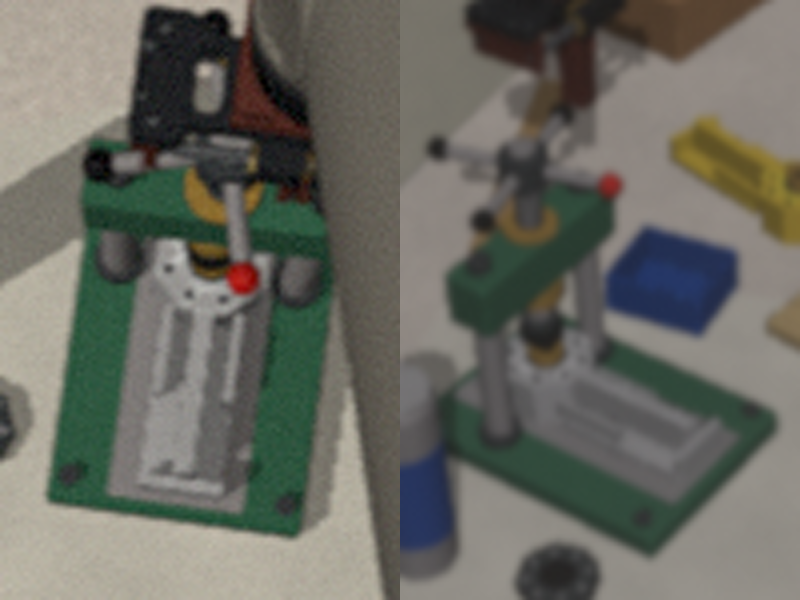

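Both crops show the cover under the ram, its end plate near (181,486) in the left crop and the rib parallel to the bed. The fingers are above the handle.

```bash
python3 - <<'E'
from h import *
np.set_printoptions(precision=1,suppress=True)
f=lambda u,v:(260+(u+.5)/4-.5,70+(v+.5)/4-.5)
a,b=P("top",f(140,484),55),P("top",f(223,489),55);print("endplate",a,b,np.arctan2(-(a-b)[0],(a-b)[1]), (a+b)/2)
p,q=P("top",f(180,478),70),P("top",f(205,306),70);print("rib",p,q,np.arctan2((q-p)[1],(q-p)[0]))
p,q=P("top",f(50,499),25),P("top",f(298,534),25);print("bed",p,q,np.arctan2(-(p-q)[0],(p-q)[1]))
E
```

```text
endplate [520.8  55.   55. ] [517.3  -4.2  55. ] -0.058304016493321106 [519.   25.4  55. ]
rib [522.8  27.   70. ] [646.6   9.1  70. ] -0.14347117272418589
bed [514.1 120.7  25. ] [488.7 -60.7  25. ] -0.13878484741591343
```

jog_arm(moves="0 0 0.03 0 0 0 1;0 0 0.06 0 0 0 1;0 0 0.085 0 0 0 1;0 0 0.0885 0 0 0 1;0 0 0.0885 0 0 0 1")

```text
clock: 8.95
ee_pos: [645.2, -24.9, 263.7]
orientation: [0.0, 0.998, -0.067, -0.0]
force: [-0.6, 0.1, 0.8]
gripper_width: 0.005
grip_force: 0.0
```

```bash
cat > go.py <<'E'
from h import *
import sys
polar();a=[float(x) for x in sys.argv[1:]]
for x in a:print(x,D(orb(x),-.135)[0])
E
python3 go.py 212 206 201 196 191 186 181 176
```

```text
t 8.95 ang 217.2188852397923 r 50.236534042234304 z 263.7439331457634 Ft -0.4487523442855342 Fr 0.3734509250049663 Fz 0.8255115085519025 M@axis Nm -0.022543762420232687 load -23.60300695921617
212.0 [-0.0029 -0.0035  0.0017]
206.0 [-0.006  -0.0077  0.0017]
201.0 [-0.0083 -0.0115  0.0017]
196.0 [-0.0102 -0.0154  0.0017]
191.0 [-0.0118 -0.0194  0.0017]
186.0 [-0.013  -0.0236  0.0017]
181.0 [-0.0139 -0.0279  0.0017]
176.0 [-0.0143 -0.0322  0.0017]
```

jog_arm(moves="-0.003 -0.0035 0.0017 0 0 0 1;-0.006 -0.0077 0.0017 0 0 0 1;-0.0083 -0.0115 0.0017 0 0 0 1;-0.0102 -0.0154 0.0017 0 0 0 1;-0.0118 -0.0194 0.0017 0 0 0 1;-0.013 -0.0236 0.0017 0 0 0 1;-0.0139 -0.0279 0.0017 0 0 0 1;-0.0143 -0.0322 0.0017 0 0 0 1")

```text
clock: 9.75
ee_pos: [635.6, 8.8, 261.5]
orientation: [0.0, 0.998, -0.068, -0.0]
force: [0.0, -3.1, -0.2]
gripper_width: 0.002
grip_force: 1.1
```

```bash
python3 go.py 170 164 158 152 146 140
```

```text
t 9.75 ang 176.15353315224456 r 49.72811163431061 z 261.502314572738 Ft 3.0531942443459457 Fr -0.2412355272793924 Fz -0.1664375947891571 M@axis Nm 0.1518295842240698 load 0.3388118933462617
170.0 [-0.0004 -0.0053 -0.0005]
164.0 [ 0.0001 -0.0106 -0.0005]
158.0 [ 0.0011 -0.0157 -0.0005]
152.0 [ 0.0027 -0.0207 -0.0005]
146.0 [ 0.0048 -0.0255 -0.0005]
140.0 [ 0.0073 -0.0301 -0.0005]
```

jog_arm(moves="-0.0004 -0.0053 0 0 0 0 1;0.0001 -0.0106 0 0 0 0 1;0.0011 -0.0157 0 0 0 0 1;0.0027 -0.0207 0 0 0 0 1;0.0048 -0.0255 0 0 0 0 1;0.0073 -0.0301 0 0 0 0 1")

```text
clock: 10.35
ee_pos: [647.2, 38.4, 261.7]
orientation: [-0.0, 0.998, -0.067, -0.0]
force: [-1.2, -1.5, -0.6]
gripper_width: 0.006
grip_force: 0.9
```

```bash
python3 go.py 134 128 122 116 110 104
```

```text
t 10.35 ang 139.10268942861705 r 50.23666711540386 z 261.6771219238603 Ft 1.9245143883491205 Fr -0.13781068426275733 Fz -0.6239579146902064 M@axis Nm 0.09668118868629984 load -9.87385394698151
134.0 [ 0.0028 -0.0035 -0.0003]
128.0 [ 0.0062 -0.0074 -0.0003]
122.0 [ 0.0101 -0.011  -0.0003]
116.0 [ 0.0143 -0.0141 -0.0003]
110.0 [ 0.0188 -0.0168 -0.0003]
104.0 [ 0.0235 -0.019  -0.0003]
```

jog_arm(moves="0.0028 -0.0035 0 0 0 0 1;0.0062 -0.0074 0 0 0 0 1;0.0101 -0.011 0 0 0 0 1;0.0143 -0.0141 0 0 0 0 1;0.0188 -0.0168 0 0 0 0 1;0.0235 -0.019 0 0 0 0 1")

```text
clock: 10.95
ee_pos: [673.3, 53.8, 261.7]
orientation: [-0.0, 0.998, -0.067, -0.0]
force: [-1.7, -0.6, -0.5]
gripper_width: 0.006
grip_force: 0.9
```

```bash
python3 go.py 98 92 86 80 74 68
```

```text
t 10.95 ang 103.79127236785612 r 49.72506839723757 z 261.71444532490335 Ft 1.8416460257556961 Fr -0.20024271843442681 Fz -0.4889863647978699 M@axis Nm 0.09157597459420273 load -10.81926396403653
98.0 [ 0.0047 -0.0019 -0.0003]
92.0 [ 0.0098 -0.003  -0.0003]
86.0 [ 0.015  -0.0036 -0.0003]
80.0 [ 0.0202 -0.0037 -0.0003]
74.0 [ 0.0254 -0.0032 -0.0003]
68.0 [ 0.0306 -0.0022 -0.0003]
```

jog_arm(moves="0.0047 -0.0019 0 0 0 0 1;0.0098 -0.003 0 0 0 0 1;0.015 -0.0036 0 0 0 0 1;0.0202 -0.0037 0 0 0 0 1;0.0254 -0.0032 0 0 0 0 1;0.0306 -0.0022 0 0 0 0 1")

```text
clock: 11.55
ee_pos: [700.9, 52.0, 260.0]
orientation: [0.0, 0.998, -0.067, -0.004]
force: [-10.9, 0.1, -2.8]
gripper_width: 0.008
grip_force: 4.2
```

```bash
python3 go.py 62 56 50 44 38 32
```

```text
t 11.55 ang 71.34137707420594 r 49.09798858213797 z 260.0467516366874 Ft 10.385142246388655 Fr -3.3528240453842257 Fz -2.832260243208489 M@axis Nm 0.5098895954370689 load 66.64622137723498
62.0 [ 0.008   0.0013 -0.002 ]
56.0 [ 0.0128  0.0034 -0.0021]
50.0 [ 0.0174  0.0059 -0.0021]
44.0 [ 0.0216  0.009  -0.0021]
38.0 [ 0.0256  0.0124 -0.0021]
32.0 [ 0.0291  0.0163 -0.0022]
```

```bash
cat > gc.py <<'E'
from h import *
import sys
polar();a=[float(x) for x in sys.argv[1:]]
c,s=np.cos(-.135),np.sin(-.135)
for x in a[1:]:
    d=(orb(x)-orb(a[0]))[:2]/1e3;print(x,np.round([d@[c,s],d@[s,-c]],4))
E
python3 gc.py 68 62 56 50 46
```

```text
t 11.55 ang 71.34137707420594 r 49.09798858213797 z 260.0467516366874 Ft 10.385142246388655 Fr -3.3528240453842257 Fz -2.832260243208489 M@axis Nm 0.5098895954370689 load 66.64622137723498
62.0 [0.005  0.0016]
56.0 [0.0098 0.0036]
50.0 [0.0144 0.0062]
46.0 [0.0173 0.0081]
```

jog_arm(moves="0.005 0.0016 0 0 0 0 1;0.0098 0.0036 0 0 0 0 1;0.0144 0.0062 0 0 0 0 1;0.0173 0.0081 0 0 0 0 1")

```text
clock: 11.95
ee_pos: [717.6, 43.7, 259.9]
orientation: [-0.001, 0.998, -0.066, -0.003]
force: [-7.9, 5.3, -3.8]
gripper_width: 0.007
grip_force: 3.7
```

```bash
python3 gc.py 46 43 40 37 34
```

```text
t 11.95 ang 49.7373993100899 r 50.05665848971868 z 259.86022973051183 Ft 9.434441780566516 Fr -1.0568482046443313 Fz -3.7744192155161036 M@axis Nm 0.4722566302509515 load 59.6771537501762
43.0 [0.0021 0.0016]
40.0 [0.0041 0.0033]
37.0 [0.0059 0.0051]
34.0 [0.0077 0.007 ]
```

jog_arm(moves="0.0021 0.0016 0 0 0 0 1;0.0041 0.0033 0 0 0 0 1;0.0041 0.0033 0 0 0 0 1")

```text
clock: 12.25
ee_pos: [721.9, 40.3, 260.1]
orientation: [-0.002, 0.998, -0.066, -0.002]
force: [-4.9, 4.0, -3.0]
gripper_width: 0.009
grip_force: 2.9
```

```bash
python3 gc.py 40 37 34; python3 gc.py 34 31 28|tail -2;python3 gc.py 28 25 22|tail -2;python3 gc.py 22 19 16|tail -2;python3 gc.py 16 13 10|tail -2;python3 gc.py 10 7 4|tail -2;python3 gc.py 4 1 -2|tail -2;python3 gc.py -2 -5 -8|tail -2;python3 gc.py -8 -11 -14|tail -2
```

```text
t 12.25 ang 43.50817072716022 r 50.539803488296556 z 260.09589050258364 Ft 6.307167745077478 Fr -0.7756973873660127 Fz -3.0074944637987917 M@axis Nm 0.3187630184039382 load 31.252410815544117
37.0 [0.0019 0.0018]
34.0 [0.0037 0.0037]
31.0 [0.0017 0.002 ]
28.0 [0.0033 0.0041]
25.0 [0.0015 0.0022]
22.0 [0.0028 0.0044]
19.0 [0.0012 0.0023]
16.0 [0.0024 0.0047]
13.0 [0.001  0.0024]
10.0 [0.0019 0.0049]
7.0 [0.0007 0.0025]
4.0 [0.0013 0.0051]
1.0 [0.0005 0.0026]
-2.0 [0.0008 0.0052]
-5.0 [0.0002 0.0026]
-8.0 [0.0002 0.0052]
-11.0 [-0.0001  0.0026]
-14.0 [-0.0003  0.0052]
```

jog_arm(moves="0.0019 0.0018 0 0 0 0 1;0.0037 0.0037 0 0 0 0 1;0.0037 0.0037 0 0 0 0 1")

```text
clock: 12.55
ee_pos: [725.2, 36.4, 260.3]
orientation: [-0.002, 0.998, -0.066, -0.002]
force: [-4.8, 5.4, -4.0]
gripper_width: 0.01
grip_force: 2.8
```

```bash
python3 gc.py 34
```

```text
t 12.55 ang 37.62254399470063 r 50.55027656063458 z 260.2527249427058 Ft 7.231390435971515 Fr -0.48957044789291126 Fz -3.999062633703518 M@axis Nm 0.36554878645628797 load 39.91644193634962
```

jog_arm(moves="0.0017 0.002 0 0 0 0 1;0.0033 0.0041 0 0 0 0 1;0.0033 0.0041 0 0 0 0 1")

```text
clock: 12.85
ee_pos: [728.2, 32.1, 260.4]
orientation: [-0.002, 0.998, -0.066, -0.002]
force: [-3.6, 4.5, -3.4]
gripper_width: 0.002
grip_force: 2.8
```

```bash
python3 gc.py 28
```

```text
t 12.85 ang 31.749752804298208 r 50.53187018769241 z 260.3699395486224 Ft 5.712126535592369 Fr -0.7145939247235251 Fz -3.440934173488033 M@axis Nm 0.28864443659222677 load 25.67489566522718
```

jog_arm(moves="0.0015 0.0022 0 0 0 0 1;0.0015 0.0022 0 0 0 0 1")

```text
clock: 13.05
ee_pos: [729.5, 29.9, 260.4]
orientation: [-0.002, 0.998, -0.066, -0.002]
force: [-2.8, 6.0, -3.5]
gripper_width: 0.007
grip_force: 2.9
```

```bash
python3 gc.py 25 22 19
```

```text
t 13.05 ang 28.845649501740525 r 50.53568323532129 z 260.4324655423507 Ft 6.609751724316161 Fr 0.4632504495973211 Fz -3.5294999827263163 M@axis Nm 0.3340283194041602 load 34.07931840817782
22.0 [0.0014 0.0022]
19.0 [0.0026 0.0045]
```

jog_arm(moves="0.0014 0.0022 0 0 0 0 1;0.0026 0.0045 0 0 0 0 1;0.0026 0.0045 0 0 0 0 1")

```text
clock: 13.35
ee_pos: [731.7, 25.1, 260.6]
orientation: [-0.002, 0.998, -0.066, -0.001]
force: [-2.6, 4.9, -3.7]
gripper_width: 0.009
grip_force: 2.7
```

```bash
python3 gc.py 19 16 13
```

```text
t 13.35 ang 22.8794732312758 r 50.47651583207069 z 260.56419801650463 Ft 5.546206435453543 Fr -0.4576784034351329 Fz -3.665930497228279 M@axis Nm 0.2799531769471031 load 24.065403138352423
16.0 [0.0011 0.0024]
13.0 [0.0021 0.0048]
```

jog_arm(moves="0.0011 0.0024 0 0 0 0 1;0.0021 0.0048 0 0 0 0 1;0.0021 0.0048 0 0 0 0 1")

```text
clock: 13.65
ee_pos: [733.5, 20.2, 260.8]
orientation: [-0.002, 0.998, -0.066, -0.001]
force: [-1.3, 5.2, -4.3]
gripper_width: 0.006
grip_force: 2.7
```

```bash
python3 gc.py 13 10 7
```

```text
t 13.65 ang 16.926596145558488 r 50.47512202092718 z 260.75963968677127 Ft 5.340616677660828 Fr 0.29369851131370606 Fz -4.307615076090535 M@axis Nm 0.269568278471929 load 22.14227379109796
10.0 [0.0009 0.0025]
7.0 [0.0016 0.005 ]
```

jog_arm(moves="0.0009 0.0025 0 0 0 0 1;0.0016 0.005 0 0 0 0 1;0.0016 0.005 0 0 0 0 1")

```text
clock: 13.95
ee_pos: [734.7, 15.2, 260.9]
orientation: [-0.002, 0.998, -0.066, -0.001]
force: [-1.9, 5.8, -3.4]
gripper_width: 0.004
grip_force: 2.8
```

```bash
python3 gc.py 7 4 1
```

```text
t 13.95 ang 11.121083257313124 r 50.43477732947761 z 260.8778320947625 Ft 6.097834588454063 Fr -0.7404925387843508 Fz -3.389165232508188 M@axis Nm 0.30754292966066743 load 29.1746166038273
4.0 [0.0006 0.0025]
1.0 [0.0011 0.0051]
```

jog_arm(moves="0.0006 0.0025 0 0 0 0 1;0.0011 0.0051 0 0 0 0 1;0.0011 0.0051 0 0 0 0 1")

```text
clock: 14.25
ee_pos: [734.8, 12.1, 260.7]
orientation: [-0.004, 0.998, -0.065, -0.001]
force: [-1.9, 8.8, -4.9]
gripper_width: 0.002
grip_force: 4.3
```

```bash
python3 gc.py 1 -2 -5
```

```text
t 14.25 ang 7.604686253358934 r 49.99083237440171 z 260.6578800873231 Ft 8.970646507957095 Fr -0.7333013722342061 Fz -4.894725461573785 M@axis Nm 0.4484500858692952 load 55.26853442023985
-2.0 [0.0003 0.0026]
-5.0 [0.0005 0.0052]
```

jog_arm(moves="0.0003 0.0026 0 0 0 0 1;0.0003 0.0026 0 0 0 0 1")

```text
clock: 14.45
ee_pos: [734.7, 10.9, 260.6]
orientation: [-0.004, 0.998, -0.065, -0.001]
force: [-2.1, 11.9, -5.2]
gripper_width: 0.006
grip_force: 5.3
```

```bash
python3 gc.py -2 -5
```

```text
t 14.45 ang 6.211975813544849 r 49.76268660232441 z 260.5707850756886 Ft 12.030082867852148 Fr -0.8027801164343915 Fz -5.222855519509515 M@axis Nm 0.5986492435529185 load 83.08319325054045
-5.0 [0.0002 0.0026]
```

jog_arm(moves="0.0002 0.0026 0 0 0 0 1;0.0002 0.0026 0 0 0 0 1;0.0002 0.0026 0 0 0 0 1")

```text
clock: 14.75
ee_pos: [734.6, 9.5, 260.4]
orientation: [-0.005, 0.998, -0.064, -0.001]
force: [-1.5, 13.9, -6.2]
gripper_width: 0.007
grip_force: 6.2
```

```bash
python3 gc.py -5 -8
```

```text
t 14.75 ang 4.666810038462971 r 49.54286427908843 z 260.44355337014247 Ft 14.006349250384357 Fr -0.35704719499500226 Fz -6.1586701671050506 M@axis Nm 0.6939146599573042 load 100.72493702913039
-8.0 [0.0001 0.0026]
```

jog_arm(moves="0.0001 0.0026 0 0 0 0 1;0.0001 0.0026 0 0 0 0 1;0.0001 0.0026 0 0 0 0 1")

```text
clock: 15.05
ee_pos: [734.4, 8.2, 260.3]
orientation: [-0.006, 0.998, -0.064, -0.001]
force: [-1.3, 15.1, -6.4]
gripper_width: 0.007
grip_force: 7.1
```

```bash
python3 gc.py -8 -11
```

```text
t 15.05 ang 3.15528218118516 r 49.29478600046015 z 260.3404652771981 Ft 15.133666265886225 Fr -0.47080275414584594 Fz -6.355293418115456 M@axis Nm 0.7460108399792442 load 110.3723777739341
-11.0 [-0.0001  0.0026]
```

jog_arm(moves="-0.0001 0.0026 0 0 0 0 1;-0.0001 0.0026 0 0 0 0 1;-0.0001 0.0026 0 0 0 0 1")

```text
clock: 15.35
ee_pos: [734.2, 6.9, 260.3]
orientation: [-0.007, 0.998, -0.063, -0.001]
force: [0.3, 17.5, -7.2]
gripper_width: 0.003
grip_force: 8.1
```

```bash
python3 gc.py -11 -13 -14; python3 -c "
from h import *
print(read_state()['wrist_torque'],read_state()['force'])"
```

```text
t 15.35 ang 1.5972741692711951 r 49.04030778286027 z 260.25504413743937 Ft 17.50530463969553 Fr 0.831859881125192 Fz -7.232021188902483 M@axis Nm 0.8584655273634009 load 131.19731988211126
-13.0 [-0.0001  0.0017]
-14.0 [-0.0002  0.0026]
[ 3.79708707 -0.11430202 -0.17771667] [ 0.34359235 17.52169015 -7.23202119]
```

jog_arm(moves="-0.0001 0.0017 0 0 0 0 1;-0.0001 0.0017 0 0 0 0 1;-0.0001 0.0017 0 0 0 0 1;-0.0001 0.0017 0 0 0 0 1")

```text
clock: 15.75
ee_pos: [734.1, 6.1, 260.2]
orientation: [-0.007, 0.998, -0.063, -0.001]
force: [1.4, 19.4, -7.9]
gripper_width: 0.004
grip_force: 8.9
```

```bash
python3 gc.py -13 0 10 25 40 50 57 64 71 78 85 92 99 106 113 120;python3 - <<'E'
from h import *
a=read_camera("top");b=read_camera("side")
cv2.imwrite("pics/two4.png",cv2.hconcat([cv2.resize(a[70:220,260:360],(400,600),interpolation=2),cv2.resize(b[110:260,200:300],(400,600),interpolation=2)]))
E
```

```text
t 15.75 ang 0.760722983398798 r 48.88737063925826 z 260.18167373333205 Ft 19.379112836535217 Fr 1.614977932671321 Fz -7.926392111388182 M@axis Nm 0.9473938718997047 load 147.66553183327864
0.0 [-0.0002 -0.0113]
10.0 [-0.0022 -0.0198]
25.0 [-0.0077 -0.0316]
40.0 [-0.0162 -0.0416]
50.0 [-0.0231 -0.0469]
57.0 [-0.0284 -0.0498]
64.0 [-0.0341 -0.0521]
71.0 [-0.04   -0.0536]
78.0 [-0.0461 -0.0544]
85.0 [-0.0522 -0.0545]
92.0 [-0.0582 -0.0539]
99.0 [-0.0642 -0.0525]
106.0 [-0.0699 -0.0504]
113.0 [-0.0753 -0.0476]
120.0 [-0.0804 -0.0441]
```

View pics/two4.png

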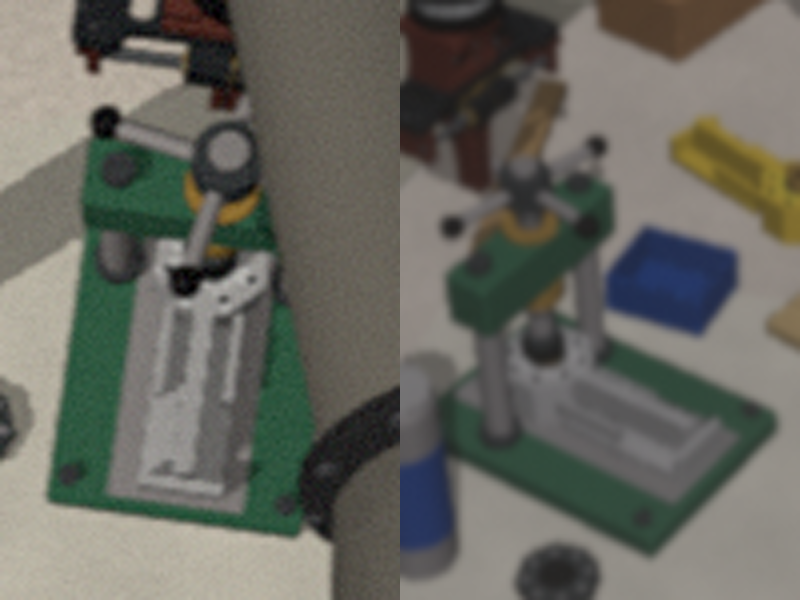

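Pad is down close to the cover face with the bush almost hidden ((543,345) in the right crop), and the cover has not moved. It is bottomed firmly at about 148 N, so I back the handle off by orbiting the other way onto the trailing spoke.

jog_arm(moves="-0.0002 -0.0113 0 0 0 0 1;-0.0022 -0.0198 0 0 0 0 1;-0.0077 -0.0316 0 0 0 0 1;-0.0162 -0.0416 0 0 0 0 1;-0.0231 -0.0469 0 0 0 0 1;-0.0284 -0.0498 0 0 0 0 1;-0.0341 -0.0521 0 0 0 0 1;-0.04 -0.0536 0 0 0 0 1;-0.0461 -0.0544 0 0 0 0 1;-0.0522 -0.0545 0 0 0 0 1")

```text
clock: 16.85
ee_pos: [692.3, 52.3, 264.0]
orientation: [0.001, 0.998, -0.069, 0.004]
force: [7.7, -2.8, 3.3]
gripper_width: 0.005
grip_force: 3.6
```

```bash
python3 gc.py 85 92 99 106 113 120 127 134 141 148 155 162 168
```

```text
t 16.85 ang 81.34778269202856 r 47.34787916405182 z 263.9970954897541 Ft -8.028458019948381 Fr -1.5871722369897028 Fz 3.3163952261316014 M@axis Nm -0.3801304602021787 load 42.61675188929235
92.0 [-0.0061  0.0007]
99.0 [-0.012   0.0021]
106.0 [-0.0177  0.0042]
113.0 [-0.0232  0.007 ]
120.0 [-0.0282  0.0104]
127.0 [-0.0328  0.0144]
134.0 [-0.0369  0.019 ]
141.0 [-0.0404  0.024 ]
148.0 [-0.0432  0.0294]
155.0 [-0.0454  0.0351]
162.0 [-0.0468  0.041 ]
168.0 [-0.0475  0.0462]
```

jog_arm(moves="-0.0061 0.0007 0 0 0 0 1;-0.012 0.0021 0 0 0 0 1;-0.0177 0.0042 0 0 0 0 1;-0.0232 0.007 0 0 0 0 1;-0.0282 0.0104 0 0 0 0 1;-0.0328 0.0144 0 0 0 0 1;-0.0369 0.019 0 0 0 0 1;-0.0404 0.024 0 0 0 0 1;-0.0432 0.0294 0 0 0 0 1;-0.0454 0.0351 0 0 0 0 1;-0.0468 0.041 0 0 0 0 1;-0.0475 0.0462 0 0 0 0 1")

```text
clock: 18.05
ee_pos: [638.0, 18.9, 264.1]
orientation: [-0.003, 0.998, -0.066, 0.003]
force: [2.9, 8.3, 5.4]
gripper_width: 0.003
grip_force: 3.9
```

```bash
python3 gc.py 168 160 156
```

```text
t 18.05 ang 164.0891416178389 r 49.043783798690185 z 264.0933094154929 Ft -8.800775364192527 Fr -0.5014215946981264 Fz 5.3823712563351025 M@axis Nm -0.43162332422229704 load 52.15246744857353
160.0 [ 0.001  -0.0069]
156.0 [ 0.0019 -0.0103]
```

jog_arm(moves="0.001 -0.0069 0 0 0 0 1;0.0022 -0.012 0 0 0 0 1;0.0022 -0.012 -0.03 0 0 0 1;0.0022 -0.012 -0.07 0 0 0 1;0.0022 -0.012 -0.11 0 0 0 1;-0.04 0.03 -0.11 0 0 0 1;-0.09 0.05 -0.11 0 0 0 1;-0.14 0.08 -0.11 0 0 0 1;-0.18 0.11 -0.11 0 0 0 1;-0.18 0.11 -0.11 0 0 0 1;-0.18 0.11 -0.11 0 0 0 1;-0.18 0.11 -0.11 0 0 0 1")

```text
clock: 19.25
ee_pos: [443.1, -68.9, 371.8]
orientation: [0.0, 0.998, -0.068, 0.0]
force: [0.2, 0.7, 0.4]
gripper_width: 0.005
grip_force: 0.0
```

```bash
python3 - <<'E'
from h import *
s=read_state();print(s["ee_pos"],s["force"])
a=read_camera("top");b=read_camera("side")
cv2.imwrite("pics/two5.png",cv2.hconcat([cv2.resize(a[70:220,260:360],(400,600),interpolation=2),cv2.resize(b[110:260,200:300],(400,600),interpolation=2)]))
E
```

```text
[443.13162935 -68.90946061 371.84946194] [0.24627457 0.65029355 0.40008507]
```

View pics/two5.png

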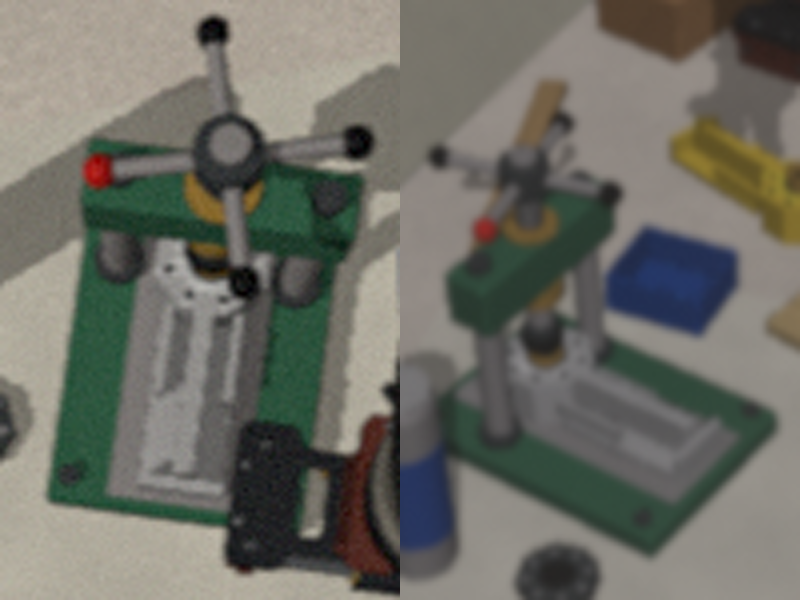

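```bash
python3 - <<'E'
from h import *
m=np.mean([read_camera("side").astype(float) for _ in range(8)],0).clip(0,255).astype(np.uint8)
new=cv2.resize(m[180:215,220:250],(400,466),interpolation=2)
o=[]
for n in("two3","two4"):
    t=cv2.imread(f"pics/{n}.png")[:,400:];t=t[280:420,80:200];o.append(cv2.resize(t,(200,233)))
pad=np.zeros((466,200,3),np.uint8);pad[:233]=o[0];pad[233:]=o[1]
cv2.imwrite("pics/z.png",cv2.hconcat([new,pad]))
c=H[0],H[1]
for z in(70,73,75,77,84,90):print(z,[(round((u-220)*400/30),round((v-180)*13.31)) for u,v in[proj("side",(c[0],c[1],z))]])
E
```

```text
70 [(212, 247)]
73 [(211, 238)]
75 [(210, 233)]
77 [(210, 227)]
84 [(208, 207)]
90 [(206, 190)]
```

View pics/z.png

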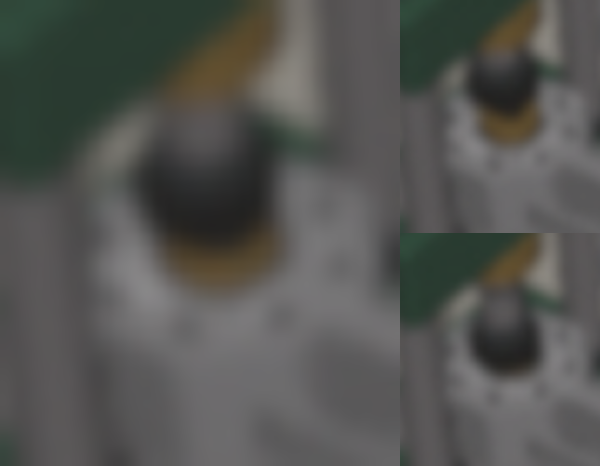

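Close up, the pad's lower edge has risen about 11 mm from its lowest position (crop y≈278 to 247). The bush sits low in the bore and the cover is unmoved, so I hand in.

```bash
python3 -c "
from cell import *
print(finish_job())"
```

```text
the job is handed in; nothing more can be done
None
```

The job is handed in; no verdict came back. The cover was pushed home in the V-stop. The bush was pressed until it came up firm at an estimated 148 N, worked out from the push force on the spoke. The handle was then wound back about a third of a turn, leaving the pad roughly 10 mm clear of the bush.

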